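# Count to the third gap and push the tin in

## Task

Starting at the end with the ball knob, count the gaps of the rack with a fingertip along the top of its rail: touch the rail behind the first gap, then the second, then the third. Then push the tin across the table into that third gap, fully home against the back of the rack. Only push it: do not lift or tip it, and leave the other things standing where they are.

Things in the scene. Friction and masses are not known exactly. Their poses are not given: they have to be found in the camera images.
- rack: steel rack fixed to the table: five upright dividers, 46 mm high, joined at the back by a flat rail, make four gaps in a row, open in front and above, floored by the table. Origin at table height, mid-row, in the rail's front face, where the gaps end. x points from the open mouths to the back (roughly away from the robot), y along the row (roughly to the robot's left), z up.
- rack_mouth (a point): point at table height at mid-row, level with the front ends (rounded noses) of the dividers, 50 mm in front of the rack's origin (rack x = -50 mm); same axes. The gaps are 72 mm clear and 50 mm deep, the dividers 8 mm thick; gap centres at y = +120, +40, -40, -120 mm.
- rail_a: one length of the rack's flat top rail: 79 mm along rack y, 20 mm along rack x, 16 mm deep, rigid, spanning rack x = 0 to 20 mm. Origin at the centre of its top face, 58 mm above the table. It lies straight behind the gap at rack y = +120 mm.
- rail_b: one length of the rack's flat top rail: 79 mm along rack y, 20 mm along rack x, 16 mm deep, rigid, spanning rack x = 0 to 20 mm. Origin at the centre of its top face, 58 mm above the table. It lies straight behind the gap at rack y = +40 mm.
- rail_c: one length of the rack's flat top rail: 79 mm along rack y, 20 mm along rack x, 16 mm deep, rigid, spanning rack x = 0 to 20 mm. Origin at the centre of its top face, 58 mm above the table. It lies straight behind the gap at rack y = -40 mm.
- rail_d: one length of the rack's flat top rail: 79 mm along rack y, 20 mm along rack x, 16 mm deep, rigid, spanning rack x = 0 to 20 mm. Origin at the centre of its top face, 58 mm above the table. It lies straight behind the gap at rack y = -120 mm.
- knob_post: round steel post, 20 mm across, with a 28 mm ball knob on top (90 mm high in all), fixed close to one end of the rack, 176 mm from its middle; which end varies (the other end has a plain post 58 mm high without a ball). Gaps are counted from this end. Origin at the centre of its underside.
- tin: squat round food tin, 57 mm across, 72 mm high, loose in front of the rack; weight (130 to 230 g) and friction vary. Origin at the centre of its underside, z along its axis. Push it below half height so that it slides upright. Home, its axis stands 28 mm in front of the rack's origin plane.
- jar: jar with a red screw cap, 59 mm across, 86 mm high, at the right of the work. Loose bystander; leave it alone. Origin at the centre of its underside.
- garlic: bulb of garlic, about 50 mm across and 51 mm high, at the right of the rack. Loose bystander; leave it alone. Origin at the centre of its underside.
- shaker: shaker cup with a dark lid, 70 mm across, 110 mm high, to the right near the robot. Loose bystander; leave it alone. Origin at the centre of its underside.

How it is judged:
By the outcome, as a careful person would: the job done as asked, in the order asked, and still so for the second after the job is handed in, with the robot touching nothing.
It also fails if it takes over 72 s, if anything falls off the work surface, if the arm or the gripper's body presses on something with over 40 N, if the wrist force passes 120 N, or if a joint passes its speed limit or range.

## Robot

A 7-joint arm with a two-finger parallel gripper is mounted at the origin on the work surface; the furniture and walls round the work are solid. World frame = base frame: x ahead of the robot, y to its left, z up, the work surface at z = 0. Lengths are in m, angles in rad, forces in N, time in s.
With the tool pointing down it reaches from about 0.4 to 0.85 m from the base axis. Payload 4.5 kg.
Tool frame: the origin (TCP) lies midway between the tips of the shut fingers; the grasp point (between the pads) lies 19 mm behind it; z points along the fingers, y is the line along which they close (so a half turn about z gives the same grasp; the last joint's range is limited). The gripper opens to 88 mm and grips with 3 to 60 N. Pads are 18 mm wide; open, the fingers measure 123 mm over their backs; the gripper's body (75 mm by 187 mm) begins 45 mm behind the grasp point.
Start: joints at [1.191, 0.689, -0.195, 1.565, 0.157, 0.902, -0.215], TCP at [0.251, -0.572, 0.239] pointing down, gripper open.
Joint ranges: [-3.01, 3.01], [-0.46, 2.08], [-1.47, 1.51], [0.13, 2.56], [-1, 4.14], [0.04, 2.09], [-2.66, 2.66]. Speed limits (rad/s): [2.57, 2.57, 3.14, 3.14, 3.14, 3.14, 3.14].

## Interface

Orientations are given as a unit quaternion [x, y, z, w].
In Python, from plant import get_state, viewer, workorder gives the robot as it stands. The module is installed in compiled form; this text tells all that it offers.
- The arm moves only by the tool step_arm, never from a script. Its argument "motion" is a list of rows, each an object of numbers: "wx", "wy", "wz": the turn, a rotation vector about the tool's x, y, z each as a share of 180 degrees, from -1 to 1; "dx", "dy", "dz": the shift along the tool's x, y, z each as a share of 8 cm, from -1 to 1; "claw": the finger opening in mm, from 0 to 88.1. A call has 1 to 8 rows; each row is the pose to reach, as a shift and turn from the pose commanded when the call began, along the tool's axes at that moment, turning the shorter way round; what a row does not reach only later rows make up. A row lasts 1/10 s, in which the tool goes at most 50 mm and 8.59 degrees, less where a joint would pass 70% of its speed; a pose out of reach is approached as far as the arm can. A call with a number of a shift or a turn outside -1 to 1 is refused whole. A call with a gripper value outside its range is refused whole. The fingers move at their own pace and stop on an object; "force" is the grip in N (left out, the last holds). Time passes only in rows, so rows that repeat a pose let the fingers close. It gives the time, the measured TCP pose, the force, the opening and the grip force at its end, in the units of the state.
- get_state(): the state, without advancing time (a new reading comes with each control period).
- viewer.snapshot(name): name is "scene" or "top"; returns (picture, depth): 420x560x3 uint8, red, green, blue; 420x560 float32, m along the optical axis (not along the pixel's ray), 0 where there is no reading.
- viewer.calibration(name): a dict with "vfov" (degrees; the focal length in pixels is half the picture's height over the tangent of half this angle, whatever the lens; pixels are square), "cx", "cy" (the principal point, pixels), "extrinsics" (4x4, takes a point from camera to world coordinates). Camera axes: x right, y down, z forward; pixel columns grow to the right and rows downward; lengths in m; the calibration is good to about 2 mm. A picture is of the moment at which its call begins. calibration takes no time and is no camera call.
- workorder.finish_job(): hands the job in; it is judged then, once.
The state is a dict: "clock": time; "q": joint angles; "qd": joint speeds; "joint_torque": joint torques, N m; "tool_pos": TCP position; "eef_rot": TCP orientation; "contact_force": force on the tool from outside, world axes, zero at the start; "moment": the same for the moment, N m; "opening": opening from 0.0 (shut) to 1.0 (fully open); "finger_force": force on a finger pad.
Only numpy, scipy, OpenCV 4.12 (cv2) and the standard library are available. Lean on these libraries where they do the work, as an engineer would, in place of code of your own. Each camera call takes 0.05 s, during which the arm holds its last target. There are 200 camera calls.

## Working session

There is one attempt and no reset: what is moved stays moved. The work goes in short steps, Python scripts to look and compute and a tool call to move; the robot and the scene stay as the last step left them, time stands still between calls to the robot, and variables do not carry over. Pictures are saved under pics/ and viewed, at most 10 in all, crops included, and the job is handed in when it is done.

Besides the shell and the picture viewer there is one more tool, called after ">>>" as name(argument=value, ...) on one line, values as JSON. step_arm: Moves the arm, as the interface text tells. Shift numbers are shares of 8 cm and turn numbers shares of 180 degrees, none past 1 either way. Its arguments: {"type":"object","properties":{"motion":{"type":"array","items":{"type":"object","properties":{"wx":{"type":"number","minimum":-1,"maximum":1},"wy":{"type":"number","minimum":-1,"maximum":1},"wz":{"type":"number","minimum":-1,"maximum":1},"dx":{"type":"number","minimum":-1,"maximum":1},"dy":{"type":"number","minimum":-1,"maximum":1},"dz":{"type":"number","minimum":-1,"maximum":1},"claw":{"type":"number"}}}},"force":{"type":"number"}},"required":["motion"]}

```bash
mkdir -p pics; cat > h.py <<'E'
import numpy as np, cv2
from plant import get_state, viewer, workorder
def cal(n):
    c=viewer.calibration(n); f=210/np.tan(np.radians(c['vfov'])/2); return f,c['cx'],c['cy'],np.array(c['extrinsics'])
def cloud(n,d):
    f,cx,cy,T=cal(n); v,u=np.mgrid[:420,:560]
    P=np.stack([(u-cx)/f*d,(v-cy)/f*d,d],-1); return P@T[:3,:3].T+T[:3,3]
def ray(n,u,v,z):
    f,cx,cy,T=cal(n); r=T[:3,:3]@np.array([(u-cx)/f,(v-cy)/f,1]); o=T[:3,3]; return o+r*(z-o[2])/r[2]
def snap(n,fn):
    p,d=viewer.snapshot(n); cv2.imwrite('pics/'+fn+'.png',p[:,:,::-1]); np.savez('pics/'+fn,p=p,d=d); return p,d
E
python3 - <<'E'
from h import *
for n in('top','scene'):
    p,d=snap(n,n+'0'); print(n,viewer.calibration(n),(d>0).mean())
a=cv2.imread('pics/top0.png')
s=get_state(); print({k:np.round(v,3) for k,v in s.items()})
E
```

```text
top {'vfov': 51.16253786924909, 'cx': 271.29669420473596, 'cy': 209.99012386908362, 'extrinsics': array([[-0.02309211, -0.99565452,  0.09021547,  0.39912912],
       [-0.9997301 ,  0.02276796, -0.00462063, -0.05300651],
       [ 0.00254652, -0.09029782, -0.99591155,  1.0123914 ],
       [ 0.        ,  0.        ,  0.        ,  1.        ]])} 0.9959353741496598
scene {'vfov': 55.20536377470923, 'cx': 280.3206380088094, 'cy': 207.759845726826, 'extrinsics': array([[-0.60447686, -0.55076554,  0.57555629, -0.04233423],
       [-0.79637683,  0.43574066, -0.41942105,  0.35813752],
       [-0.01979062, -0.71189002, -0.70201206,  0.77137437],
       [ 0.        ,  0.        ,  0.        ,  1.        ]])} 0.9960289115646258
{'clock': np.float64(0.1), 'q': array([ 1.191,  0.69 , -0.195,  1.566,  0.157,  0.902, -0.215]), 'qd': array([-0.001, -0.003,  0.002, -0.003,  0.   ,  0.   ,  0.001]), 'joint_torque': array([-3.0000e-03, -5.2850e+01, -1.2710e+00, -1.5384e+01, -5.3000e-02,
        2.0000e-03,  0.0000e+00]), 'tool_pos': array([ 0.251, -0.572,  0.238]), 'eef_rot': array([ 0.979,  0.205, -0.   , -0.001]), 'contact_force': array([-0.23 , -0.633, -0.567]), 'moment': array([-0.025, -0.045,  0.013]), 'finger_force': np.float64(0.0), 'opening': np.float64(0.996)}
```

View pics/top0.png

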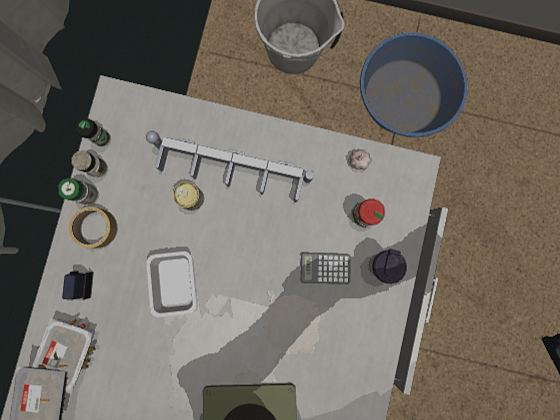

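View pics/scene0.png

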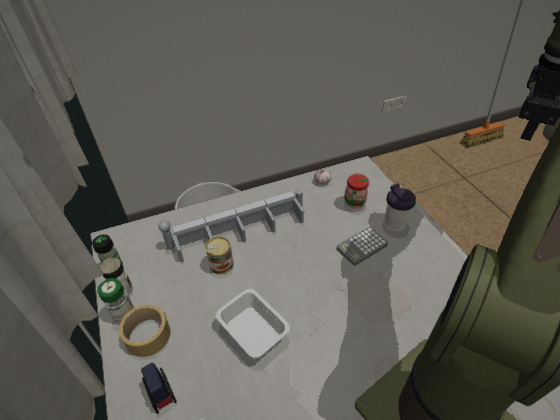

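The knob is at the left end, around (152,137) in the top view. That makes the gaps a to d run left to right, and the third is rail_c at rack y = -40. The tin is near (187,195), in front of gap 1. Jar, garlic and shaker are at the right.

```bash
cat > m.py <<'E'
from h import *
z=np.load('pics/top0.npz'); p,d=z['p'],z['d']; C=cloud('top',d)
Z=C[...,2]
for n,(u,v) in dict(knob=(152,137),tin=(187,195),post=(308,175),jar=(370,211),shk=(390,265),gar=(360,159),wall=(415,300),tray=(172,265),calc=(325,268),table=(220,250),rail=(250,162)).items():
    print(n,np.round(C[v-1:v+2,u-1:u+2].reshape(-1,3).mean(0),4))
# rail top
m=np.zeros(Z.shape,bool); m[130:205,155:312]=1
m&=(Z>.050)&(Z<.066)
P=C[m]; 
from scipy import ndimage
P2=cv2.minAreaRect(P[:,:2].astype(np.float32)); print(len(P),P2, 'zmed',np.median(P[:,2]))
# tin
m=np.zeros(Z.shape,bool); m[175:215,168:208]=1; m&=(Z>.062)&(Z<.085)
P=C[m][:,:2].astype(np.float32); print('tin',cv2.minEnclosingCircle(P),P.mean(0),np.median(C[m][:,2]))
m=np.zeros(Z.shape,bool); m[125:150,140:165]=1; m&=(Z>.07); print('knob',cv2.minEnclosingCircle(C[m][:,:2].astype(np.float32)))
m=np.zeros(Z.shape,bool); m[165:187,300:318]=1; m&=(Z>.05);print('post',cv2.minEnclosingCircle(C[m][:,:2].astype(np.float32)))
b=cv2.resize(p[120:220,130:330],None,fx=4,fy=4,interpolation=cv2.INTER_CUBIC); cv2.imwrite('pics/crop0.png',b[:,:,::-1])
E
python3 m.py
```

```text
knob [0.6457 0.1948 0.089 ]
tin [0.5214 0.1244 0.0687]
post [ 0.5609 -0.1399  0.0586]
jar [ 0.476  -0.2663  0.0873]
shk [ 0.3623 -0.2982  0.1059]
gar [ 0.5973 -0.2592  0.0427]
wall [ 0.2645 -0.4155 -0.1097]
tray [0.3697 0.1716 0.0041]
calc [ 0.3553 -0.1757  0.0151]
table [4.012e-01 6.220e-02 2.000e-04]
rail [ 0.5926 -0.013   0.0595]
1457 ((0.5481911301612854, 0.03819596767425537), (0.3543696403503418, 0.13908720016479492), 75.66976928710938) zmed 0.058379452267514065
tin ((0.5234023332595825, 0.12634782493114471), 0.028804795816540718) [0.52363884 0.12632936] 0.06994397034896105
knob ((0.6499539613723755, 0.19687429070472717), 0.013882303610444069)
post ((0.5678204894065857, -0.13686403632164001), 0.016916193068027496)
```

View pics/crop0.png

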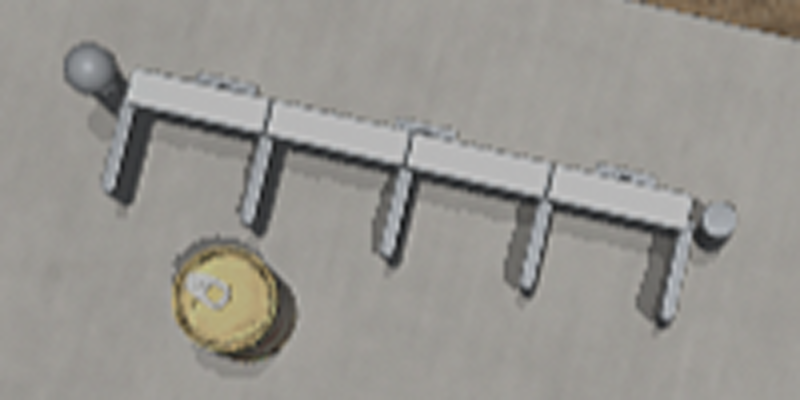

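The crop shows the rail's seams at about (268,116), (408,149) and (550,181). The tin sits in front of gaps 1 and 2, off the mouths. Next I fit the rack pose from the bright rail top.

```bash
cat > m2.py <<'E'
from h import *
import sys
p=np.load('pics/top0.npz')['p']
g=p[120:220,130:330].min(2).astype(np.uint8)
print(np.percentile(g,[50,90,97]))
b=cv2.resize(g,None,fx=4,fy=4,interpolation=cv2.INTER_CUBIC)
m=(b>178).astype(np.uint8); m=cv2.morphologyEx(m,cv2.MORPH_CLOSE,np.ones((9,9))); m=cv2.morphologyEx(m,cv2.MORPH_OPEN,np.ones((15,15)))
c=max(cv2.findContours(m,0,1)[0],key=cv2.contourArea).reshape(-1,2)
w=np.array([ray('top',130+(u+.5)/4-.5,120+(v+.5)/4-.5,.058)[:2] for u,v in c],np.float32)
r=cv2.minAreaRect(w); print('rail',r)
full=lambda u,v:ray('top',130+(u+.5)/4-.5,120+(v+.5)/4-.5,.058)[:2]
S=[full(*q) for q in((268.5,116),(407.5,150),(549.5,181.5))]
print(S, np.linalg.norm(S[0]-S[2]))
k=ray('top',152.3,137,.078); print('seam yaw',np.degrees(np.arctan2(*(S[0]-S[2])[::-1]))-90)
E
python3 m2.py
```

```text
[149. 154. 184.]
rail ((0.5957882404327393, -0.011400260031223297), (0.2361687868833542, 0.01704460382461548), 75.65338897705078)
[array([0.62559189, 0.10424806]), array([0.60477611, 0.02771459]), array([ 0.58538452, -0.05026288])] 0.1596567101543386
seam yaw -14.586205261132875
```

The rack's yaw is about -14.5° with its origin at about (0.595, 0.030). The rail centres are a (.635,.144), b (.615,.066) and c (.595,-.011), and the tin is at (.523,.126). I'm moving to rail_a now with the claw shut.

>>> step_arm(motion=[{"dx":1,"dy":-0.785,"claw":0},{"dx":1,"dy":-0.785,"claw":0},{"dx":1,"dy":-0.785,"claw":0},{"dx":1,"dy":-0.785,"claw":0}])

```text
$.motion[0]: bad value
```

>>> step_arm(motion=[{"dx":1,"dy":-0.785,"claw":0},{"dx":1,"dy":-0.785,"claw":0},{"dx":1,"dy":-0.785,"claw":0}])

```text
$.motion[0]: bad value
```

>>> step_arm(motion=[{"dx":1,"dy":-0.785,"claw":0},{"dx":1,"dy":-0.785,"claw":0},{"dx":1,"dy":-0.785,"claw":0}])

```text
$.motion[0]: bad value
```

>>> step_arm(motion=[{"wx":0,"wy":0,"wz":0,"dx":1,"dy":-0.785,"dz":0,"claw":0},{"wx":0,"wy":0,"wz":0,"dx":1,"dy":-0.785,"dz":0,"claw":0},{"wx":0,"wy":0,"wz":0,"dx":1,"dy":-0.785,"dz":0,"claw":0}])

```text
clock: 0.4
tool_pos: [0.3041, -0.4753, 0.2385]
eef_rot: [0.978, 0.211, 0.002, -0.003]
contact_force: [0.5, -0.0, 0.3]
opening: 0.752
finger_force: 0.0
```

>>> step_arm(motion=[{"wx":0,"wy":0,"wz":0,"dx":1,"dy":-0.8,"dz":0,"claw":0},{"wx":0,"wy":0,"wz":0,"dx":1,"dy":-0.8,"dz":0,"claw":0},{"wx":0,"wy":0,"wz":0,"dx":1,"dy":-0.8,"dz":0,"claw":0}])

```text
clock: 0.7
tool_pos: [0.3509, -0.385, 0.2387]
eef_rot: [0.978, 0.211, 0.001, -0.002]
contact_force: [0.3, -0.7, 0.2]
opening: 0.478
finger_force: 0.0
```

>>> step_arm(motion=[{"wx":0,"wy":0,"wz":0,"dx":1,"dy":-0.8,"dz":0,"claw":0},{"wx":0,"wy":0,"wz":0,"dx":1,"dy":-0.8,"dz":0,"claw":0},{"wx":0,"wy":0,"wz":0,"dx":1,"dy":-0.8,"dz":0,"claw":0}])

```text
clock: 1.0
tool_pos: [0.3982, -0.2946, 0.2388]
eef_rot: [0.977, 0.211, 0.001, -0.002]
contact_force: [0.7, -0.3, -0.4]
opening: 0.204
finger_force: 0.0
```

>>> step_arm(motion=[{"wx":0,"wy":0,"wz":0,"dx":1,"dy":-0.8,"dz":0,"claw":0},{"wx":0,"wy":0,"wz":0,"dx":1,"dy":-0.8,"dz":0,"claw":0},{"wx":0,"wy":0,"wz":0,"dx":1,"dy":-0.8,"dz":0,"claw":0}])

```text
clock: 1.3
tool_pos: [0.4457, -0.2038, 0.2388]
eef_rot: [0.977, 0.211, 0.002, -0.001]
contact_force: [-0.5, -0.5, -0.5]
opening: 0.004
finger_force: 0.0
```

>>> step_arm(motion=[{"wx":0,"wy":0,"wz":-0.29,"dx":1,"dy":-0.8,"dz":0,"claw":0},{"wx":0,"wy":0,"wz":-0.29,"dx":1,"dy":-0.8,"dz":0,"claw":0},{"wx":0,"wy":0,"wz":-0.29,"dx":1,"dy":-0.8,"dz":0,"claw":0},{"wx":0,"wy":0,"wz":-0.29,"dx":1,"dy":-0.8,"dz":0,"claw":0},{"wx":0,"wy":0,"wz":-0.29,"dx":1,"dy":-0.8,"dz":0,"claw":0},{"wx":0,"wy":0,"wz":-0.29,"dx":1,"dy":-0.8,"dz":0,"claw":0},{"wx":0,"wy":0,"wz":-0.29,"dx":1,"dy":-0.8,"dz":0,"claw":0},{"wx":0,"wy":0,"wz":-0.29,"dx":1,"dy":-0.8,"dz":0,"claw":0}])

```text
clock: 2.1
tool_pos: [0.4892, -0.1206, 0.2385]
eef_rot: [0.79, 0.613, -0.0, -0.0]
contact_force: [0.6, -0.5, 1.1]
opening: 0.004
finger_force: 0.0
```

```bash
cat > go.py <<'E'
from h import *
import sys
from scipy.spatial.transform import Rotation as R
yaw=np.radians(-14.5); O=np.array([.5953,.030]); X=np.array([np.cos(yaw),np.sin(yaw)]); Y=np.array([-np.sin(yaw),np.cos(yaw)])
def go(xr,yr,z,toolyaw=None):
    s=get_state(); M=R.from_quat(s['eef_rot']).as_matrix(); t=np.r_[O+xr*X+yr*Y,z]; p=np.array(s['tool_pos'])
    r=p[:2]-O
    print('rack pos',np.round([r@X,r@Y,p[2]],4),'shift/8cm',np.round(M.T@(t-p)/.08,3),'F',np.round(s['contact_force'],1),'q',np.round(s['q'],2))
    if toolyaw is not None:
        a=np.radians(toolyaw)-0.2530727*0+yaw; T=np.array([[np.cos(a),np.sin(a),0],[np.sin(a),-np.cos(a),0],[0,0,-1]])
        print('turn/180',np.round(R.from_matrix(M.T@T).as_rotvec()/np.pi,3))
if __name__=='__main__':
    a=[float(v) for v in sys.argv[1:]]; go(*a)
E
python3 go.py .01 .12 .1 90
```

```text
rack pos [-0.065  -0.1723  0.2385] shift/8cm [3.652 0.949 1.731] F [ 0.6 -0.5  1.1] q [ 0.42  0.55 -0.42  1.92  0.32  0.74 -0.44]
turn/180 [-0.     0.     0.001]
```

>>> step_arm(motion=[{"wx":0,"wy":0,"wz":0,"dx":0.913,"dy":0.237,"dz":0,"claw":0},{"wx":0,"wy":0,"wz":0,"dx":0.913,"dy":0.237,"dz":0,"claw":0}])

```text
clock: 2.3
tool_pos: [0.5271, -0.0511, 0.239]
eef_rot: [0.789, 0.614, 0.001, -0.0]
contact_force: [0.2, -0.2, 0.3]
opening: 0.004
finger_force: 0.0
```

>>> step_arm(motion=[{"wx":0,"wy":0,"wz":0,"dx":0.913,"dy":0.237,"dz":0,"claw":0},{"wx":0,"wy":0,"wz":0,"dx":0.913,"dy":0.237,"dz":0,"claw":0}])

```text
clock: 2.5
tool_pos: [0.5634, 0.017, 0.239]
eef_rot: [0.788, 0.615, 0.002, -0.0]
contact_force: [0.2, -0.2, -1.1]
opening: 0.004
finger_force: 0.0
```

>>> step_arm(motion=[{"wx":0,"wy":0,"wz":0,"dx":0.913,"dy":0.237,"dz":0.7,"claw":0},{"wx":0,"wy":0,"wz":0,"dx":0.913,"dy":0.237,"dz":0.7,"claw":0},{"wx":0,"wy":0,"wz":0,"dx":0.913,"dy":0.237,"dz":0.7,"claw":0}])

```text
clock: 2.8
tool_pos: [0.5973, 0.0851, 0.1794]
eef_rot: [0.787, 0.617, -0.001, -0.003]
contact_force: [-0.2, 0.0, -0.4]
opening: 0.006
finger_force: 0.0
```

>>> step_arm(motion=[{"wx":0,"wy":0,"wz":0,"dx":0.913,"dy":0.237,"dz":0.9,"claw":0},{"wx":0,"wy":0,"wz":0,"dx":0.913,"dy":0.237,"dz":0.9,"claw":0},{"wx":0,"wy":0,"wz":0,"dx":0.913,"dy":0.237,"dz":0.9,"claw":0},{"wx":0,"wy":0,"wz":0,"dx":0.913,"dy":0.237,"dz":0.9,"claw":0}])

```text
clock: 3.2
tool_pos: [0.6334, 0.1453, 0.1097]
eef_rot: [0.789, 0.615, -0.001, -0.0]
contact_force: [0.5, 0.3, 0.4]
opening: 0.008
finger_force: 0.0
```

```bash
python3 - <<'E'
from h import *
p,d=snap('top','t1'); q,_=snap('scene','s1')
o=np.hstack([p[90:300,100:380],q[130:340,120:400]]); cv2.imwrite('pics/v1.png',cv2.resize(o,None,fx=1.42,fy=1.42)[:,:,::-1])
E
python3 go.py .01 .12 .062 90
```

```text
rack pos [0.0096 0.1194 0.1117] shift/8cm [0.009 0.004 0.622] F [ 0.1 -0.3 -0.2] q [-0.13  0.89 -0.32  1.58  0.37  0.73 -0.86]
turn/180 [0.    0.    0.001]
```

View pics/v1.png

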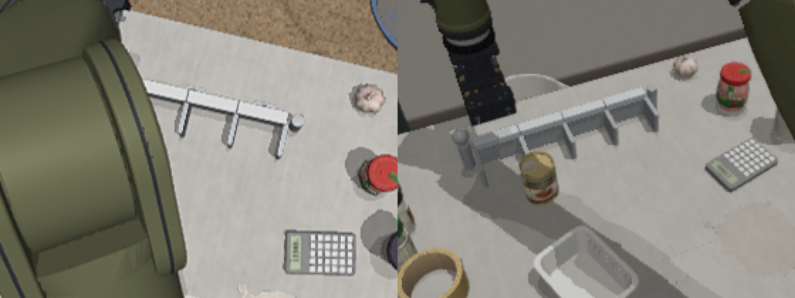

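The gripper is over the knob end of the rack, at around (490,110) in the right half. The tin hasn't moved and stands at about (540,178). I'm going down onto rail_a.

>>> step_arm(motion=[{"wx":0,"wy":0,"wz":0,"dx":0,"dy":0,"dz":0.4,"claw":0},{"wx":0,"wy":0,"wz":0,"dx":0,"dy":0,"dz":0.6,"claw":0},{"wx":0,"wy":0,"wz":0,"dx":0,"dy":0,"dz":0.63,"claw":0},{"wx":0,"wy":0,"wz":0,"dx":0,"dy":0,"dz":0.645,"claw":0},{"wx":0,"wy":0,"wz":0,"dx":0,"dy":0,"dz":0.645,"claw":0}])

```text
clock: 3.8
tool_pos: [0.6348, 0.1453, 0.0602]
eef_rot: [0.789, 0.615, 0.001, 0.0]
contact_force: [0.5, 1.4, 0.1]
opening: 0.009
finger_force: 0.0
```

>>> step_arm(motion=[{"wx":0,"wy":0,"wz":0,"dx":0,"dy":0,"dz":0.015,"claw":0},{"wx":0,"wy":0,"wz":0,"dx":0,"dy":0,"dz":0.03,"claw":0},{"wx":0,"wy":0,"wz":0,"dx":0,"dy":0,"dz":0.03,"claw":0}])

```text
clock: 4.1
tool_pos: [0.6348, 0.1456, 0.0585]
eef_rot: [0.789, 0.615, 0.001, 0.001]
contact_force: [-1.4, -0.8, 8.8]
opening: 0.006
finger_force: 4.0
```

Rail_a touched at 8.8 N. Next is rail_b.

>>> step_arm(motion=[{"wx":0,"wy":0,"wz":0,"dx":0,"dy":0,"dz":-0.3,"claw":0},{"wx":0,"wy":0,"wz":0,"dx":0,"dy":0,"dz":-0.3,"claw":0},{"wx":0,"wy":0,"wz":0,"dx":-0.5,"dy":0,"dz":-0.3,"claw":0},{"wx":0,"wy":0,"wz":0,"dx":-1,"dy":0,"dz":-0.3,"claw":0},{"wx":0,"wy":0,"wz":0,"dx":-1,"dy":0,"dz":-0.3,"claw":0},{"wx":0,"wy":0,"wz":0,"dx":-1,"dy":0,"dz":-0.15,"claw":0},{"wx":0,"wy":0,"wz":0,"dx":-1,"dy":0,"dz":-0.05,"claw":0},{"wx":0,"wy":0,"wz":0,"dx":-1,"dy":0,"dz":-0.05,"claw":0}])

```text
clock: 4.9
tool_pos: [0.6142, 0.0696, 0.0592]
eef_rot: [0.788, 0.616, -0.0, -0.001]
contact_force: [-1.0, 0.2, 0.1]
opening: 0.005
finger_force: 0.0
```

>>> step_arm(motion=[{"wx":0,"wy":0,"wz":0,"dx":0,"dy":0,"dz":0.025,"claw":0},{"wx":0,"wy":0,"wz":0,"dx":0,"dy":0,"dz":0.05,"claw":0},{"wx":0,"wy":0,"wz":0,"dx":0,"dy":0,"dz":0.05,"claw":0}])

```text
clock: 5.2
tool_pos: [0.6145, 0.0694, 0.0585]
eef_rot: [0.788, 0.616, 0.0, -0.0]
contact_force: [-4.1, -0.1, 13.2]
opening: 0.003
finger_force: 7.1
```

```bash
python3 go.py .01 .04 .058 90
```

```text
rack pos [0.0087 0.043  0.0585] shift/8cm [-0.037  0.016  0.006] F [-4.1 -0.1 13.2] q [-0.03  0.93 -0.29  1.7   0.44  0.57 -0.82]
turn/180 [ 0.    -0.     0.003]
```

Rail_b touched at 13 N. Next is rail_c.

>>> step_arm(motion=[{"wx":0,"wy":0,"wz":0,"dx":0,"dy":0,"dz":-0.3,"claw":0},{"wx":0,"wy":0,"wz":0,"dx":0,"dy":0,"dz":-0.3,"claw":0},{"wx":0,"wy":0,"wz":0,"dx":-0.5,"dy":0,"dz":-0.3,"claw":0},{"wx":0,"wy":0,"wz":0,"dx":-1,"dy":0,"dz":-0.3,"claw":0},{"wx":0,"wy":0,"wz":0,"dx":-1,"dy":0,"dz":-0.3,"claw":0},{"wx":0,"wy":0,"wz":0,"dx":-1,"dy":0,"dz":-0.15,"claw":0},{"wx":0,"wy":0,"wz":0,"dx":-1,"dy":0,"dz":-0.05,"claw":0},{"wx":0,"wy":0,"wz":0,"dx":-1,"dy":0,"dz":-0.05,"claw":0}])

```text
clock: 6.0
tool_pos: [0.5948, -0.0077, 0.0591]
eef_rot: [0.788, 0.616, -0.0, -0.001]
contact_force: [-0.3, 0.1, -0.6]
opening: 0.007
finger_force: 0.0
```

>>> step_arm(motion=[{"wx":0,"wy":0,"wz":0,"dx":0,"dy":0,"dz":0.02,"claw":0},{"wx":0,"wy":0,"wz":0,"dx":0,"dy":0,"dz":0.04,"claw":0},{"wx":0,"wy":0,"wz":0,"dx":0,"dy":0,"dz":0.04,"claw":0}])

```text
clock: 6.3
tool_pos: [0.5951, -0.0079, 0.0585]
eef_rot: [0.788, 0.616, 0.0, -0.0]
contact_force: [-3.1, 0.7, 11.3]
opening: 0.004
finger_force: 5.3
```

```bash
python3 go.py .01 -.04 .058 90
```

```text
rack pos [ 0.0093 -0.0368  0.0585] shift/8cm [-0.041  0.009  0.006] F [-3.1  0.7 11.3] q [ 0.1   0.92 -0.29  1.78  0.47  0.52 -0.74]
turn/180 [-0.    -0.     0.003]
```

All three rails are touched in order. I'm lifting clear and going to the tin's left side with the fingers partly open, so they cradle the tin as it is pushed.

>>> step_arm(motion=[{"wx":0,"wy":0,"wz":0,"dx":0,"dy":0,"dz":-0.6,"claw":0},{"wx":0,"wy":0,"wz":0,"dx":0,"dy":0,"dz":-1,"claw":0},{"wx":0,"wy":0,"wz":0,"dx":0,"dy":0,"dz":-1,"claw":0},{"wx":0,"wy":0,"wz":0,"dx":0.4,"dy":-0.25,"dz":-1,"claw":28},{"wx":0,"wy":0,"wz":0,"dx":1,"dy":-0.65,"dz":-1,"claw":28},{"wx":0,"wy":0,"wz":0,"dx":1,"dy":-0.65,"dz":-1,"claw":28}])

```text
clock: 6.9
tool_pos: [0.5614, 0.0891, 0.1371]
eef_rot: [0.785, 0.619, 0.001, -0.003]
contact_force: [-0.4, 0.5, 0.5]
opening: 0.253
finger_force: 0.0
```

>>> step_arm(motion=[{"wx":0,"wy":-0.033,"wz":0,"dx":0.5,"dy":-0.32,"dz":0,"claw":28},{"wx":0,"wy":-0.033,"wz":0,"dx":0.99,"dy":-0.64,"dz":0,"claw":28},{"wx":0,"wy":-0.033,"wz":0,"dx":0.99,"dy":-0.64,"dz":0,"claw":28},{"wx":0,"wy":-0.033,"wz":0,"dx":0.99,"dy":-0.64,"dz":0,"claw":28}])

```text
clock: 7.3
tool_pos: [0.5327, 0.1717, 0.1367]
eef_rot: [0.786, 0.616, -0.041, 0.032]
contact_force: [0.4, -0.4, 0.4]
opening: 0.32
finger_force: 0.0
```

```bash
python3 - <<'E'
from h import *
q,_=snap('scene','s2')
cv2.imwrite('pics/v2.png',cv2.resize(q[130:340,120:400],None,fx=2.5,fy=2.5)[:,:,::-1])
E
python3 go.py -.094 .122 .02 90
```

```text
rack pos [-0.0949  0.1194  0.1368] shift/8cm [0.186 0.012 1.448] F [ 0.2 -0.5  0.3] q [-0.29  0.78 -0.25  1.8   0.4   0.7  -1.05]
turn/180 [-0.     0.034  0.003]
```

View pics/v2.png

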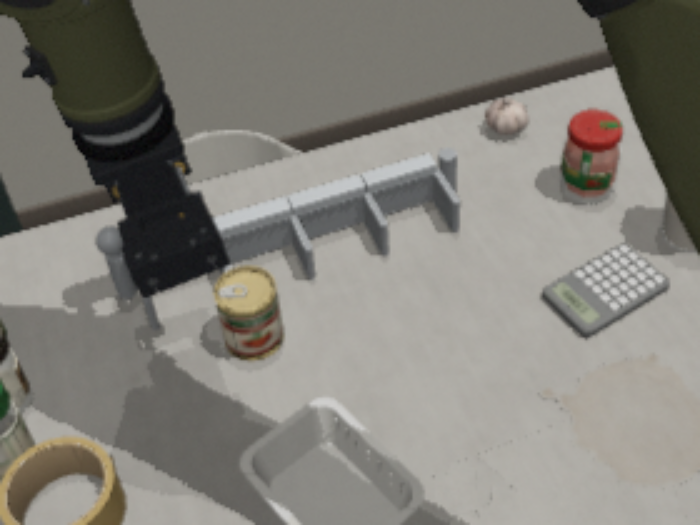

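The gripper is to the left of the tin, which is at (248,310), and clear of the ball knob at (112,240). I'm going down.

>>> step_arm(motion=[{"wx":0,"wy":0,"wz":0,"dx":0.05,"dy":0.005,"dz":0.37,"claw":28},{"wx":0,"wy":0,"wz":0,"dx":0.093,"dy":0.006,"dz":0.724,"claw":28},{"wx":0,"wy":0,"wz":0,"dx":0.093,"dy":0.006,"dz":0.724,"claw":28}])

```text
clock: 7.65
tool_pos: [0.5327, 0.1676, 0.076]
eef_rot: [0.788, 0.613, -0.045, 0.032]
contact_force: [-0.8, 0.3, 0.2]
opening: 0.319
finger_force: 0.0
```

```bash
python3 go.py -.094 .122 .02 90
```

```text
rack pos [-0.095   0.1175  0.076 ] shift/8cm [0.132 0.016 0.69 ] F [-0.8  0.3  0.2] q [-0.32  0.87 -0.21  1.82  0.44  0.58 -1.09]
turn/180 [-0.001  0.035  0.002]
```

>>> step_arm(motion=[{"wx":0,"wy":0,"wz":0,"dx":0.12,"dy":0.016,"dz":0.2,"claw":28},{"wx":0,"wy":0,"wz":0,"dx":0.13,"dy":0.016,"dz":0.5,"claw":28},{"wx":0,"wy":0,"wz":0,"dx":0.13,"dy":0.016,"dz":0.69,"claw":28},{"wx":0,"wy":0,"wz":0,"dx":0.13,"dy":0.016,"dz":0.69,"claw":28}])

```text
clock: 8.05
tool_pos: [0.5365, 0.173, 0.0224]
eef_rot: [0.788, 0.613, -0.043, 0.032]
contact_force: [-0.7, -0.7, -0.0]
opening: 0.32
finger_force: 0.0
```

```bash
python3 go.py -.096 .055 .02 90
```

```text
rack pos [-0.0927  0.1237  0.0224] shift/8cm [-0.85  -0.045  0.121] F [-0.7 -0.7 -0. ] q [-0.35  0.96 -0.16  1.82  0.48  0.48 -1.13]
turn/180 [-0.     0.034  0.002]
```

>>> step_arm(motion=[{"wx":0,"wy":0,"wz":0,"dx":-0.1,"dy":-0.01,"dz":0.011,"claw":28},{"wx":0,"wy":0,"wz":0,"dx":-0.18,"dy":-0.015,"dz":0.019,"claw":28},{"wx":0,"wy":0,"wz":0,"dx":-0.25,"dy":-0.02,"dz":0.027,"claw":28},{"wx":0,"wy":0,"wz":0,"dx":-0.34,"dy":-0.025,"dz":0.036,"claw":28},{"wx":0,"wy":0,"wz":0,"dx":-0.44,"dy":-0.03,"dz":0.047,"claw":28},{"wx":0,"wy":0,"wz":0,"dx":-0.54,"dy":-0.03,"dz":0.057,"claw":28},{"wx":0,"wy":0,"wz":0,"dx":-0.62,"dy":-0.03,"dz":0.066,"claw":28},{"wx":0,"wy":0,"wz":0,"dx":-0.68,"dy":-0.03,"dz":0.072,"claw":28}])

```text
clock: 8.85
tool_pos: [0.5212, 0.1219, 0.0231]
eef_rot: [0.788, 0.614, -0.041, 0.032]
contact_force: [0.2, 1.6, 1.4]
opening: 0.315
finger_force: 1.2
```

```bash
python3 - <<'E'
from h import *
q,_=snap('scene','s3')
cv2.imwrite('pics/v3.png',cv2.resize(q[130:340,120:400],None,fx=2.5,fy=2.5)[:,:,::-1])
E
python3 go.py -.096 -.006 .022 90
```

```text
rack pos [-0.0948  0.0694  0.0231] shift/8cm [-0.935 -0.021  0.112] F [0.7 0.7 0.9] q [-0.29  0.94 -0.13  1.92  0.52  0.4  -1.11]
turn/180 [0.    0.033 0.002]
```

View pics/v3.png

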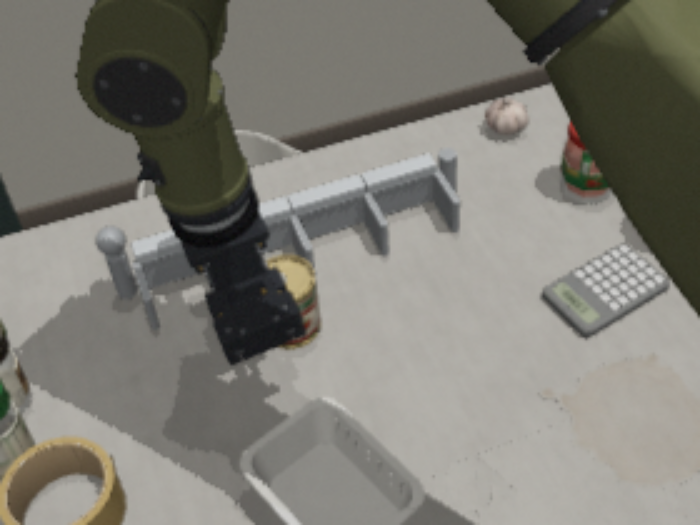

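The tin slides upright, cradled by the fingers, and is now at about (297,300). I'm continuing along the row.

>>> step_arm(motion=[{"wx":0,"wy":0,"wz":0,"dx":-0.07,"dy":0,"dz":0.008,"claw":28},{"wx":0,"wy":0,"wz":0,"dx":-0.15,"dy":-0.005,"dz":0.018,"claw":28},{"wx":0,"wy":0,"wz":0,"dx":-0.24,"dy":-0.01,"dz":0.028,"claw":28},{"wx":0,"wy":0,"wz":0,"dx":-0.33,"dy":-0.01,"dz":0.039,"claw":28},{"wx":0,"wy":0,"wz":0,"dx":-0.42,"dy":-0.015,"dz":0.05,"claw":28},{"wx":0,"wy":0,"wz":0,"dx":-0.51,"dy":-0.015,"dz":0.06,"claw":28},{"wx":0,"wy":0,"wz":0,"dx":-0.6,"dy":-0.02,"dz":0.07,"claw":28},{"wx":0,"wy":0,"wz":0,"dx":-0.68,"dy":-0.02,"dz":0.08,"claw":28}])

```text
clock: 9.7
tool_pos: [0.5062, 0.0692, 0.0224]
eef_rot: [0.787, 0.614, -0.041, 0.032]
contact_force: [0.2, 1.7, 2.4]
opening: 0.317
finger_force: 1.2
```

>>> step_arm(motion=[{"wx":0,"wy":0,"wz":0,"dx":-0.07,"dy":0,"dz":0.008,"claw":28},{"wx":0,"wy":0,"wz":0,"dx":-0.13,"dy":0,"dz":0.015,"claw":28},{"wx":0,"wy":0,"wz":0,"dx":-0.19,"dy":0,"dz":0.022,"claw":28},{"wx":0,"wy":0,"wz":0,"dx":-0.23,"dy":0,"dz":0.027,"claw":28},{"wx":0,"wy":0,"wz":0,"dx":-0.25,"dy":0,"dz":0.03,"claw":28}])

```text
clock: 10.2
tool_pos: [0.5014, 0.05, 0.022]
eef_rot: [0.788, 0.614, -0.041, 0.032]
contact_force: [0.8, 1.8, 0.8]
opening: 0.316
finger_force: 1.2
```

```bash
python3 - <<'E'
from h import *
import go
for n in('scene','top'):
    q,d=snap(n,n+'4'); C=cloud(n,d)
    r=C[...,:2]-go.O; xr,yr=r@go.X,r@go.Y; z=C[...,2]
    hsv=cv2.cvtColor(q,cv2.COLOR_RGB2HSV)
    m=(z>.064)&(z<.078)&(xr>-.16)&(xr<-.03)&(yr>-.09)&(yr<.05)&(hsv[...,1]>60)
    if m.sum()>20: print(n,m.sum(),xr[m].min(),xr[m].max(),yr[m].min(),yr[m].max())
    cv2.imwrite(f'pics/v4{n}.png',cv2.resize(q[130:340,120:400],None,fx=2.5,fy=2.5)[:,:,::-1])
go.go(-.095,.02,.08,90)
E
```

```text
scene 154 -0.12356730808878326 -0.06689050891075318 -0.06446755837302089 -0.03464005259251624
top 394 -0.1237365274687924 -0.06956729341130513 -0.06420973869387851 -0.017815436766809842
rack pos [-0.096  -0.0042  0.022 ] shift/8cm [ 0.225  0.014 -0.753] F [0.9 0.2 1.6] q [-0.2   0.93 -0.08  2.03  0.59  0.29 -1.07]
turn/180 [0.    0.033 0.002]
```

View pics/v4scene.png

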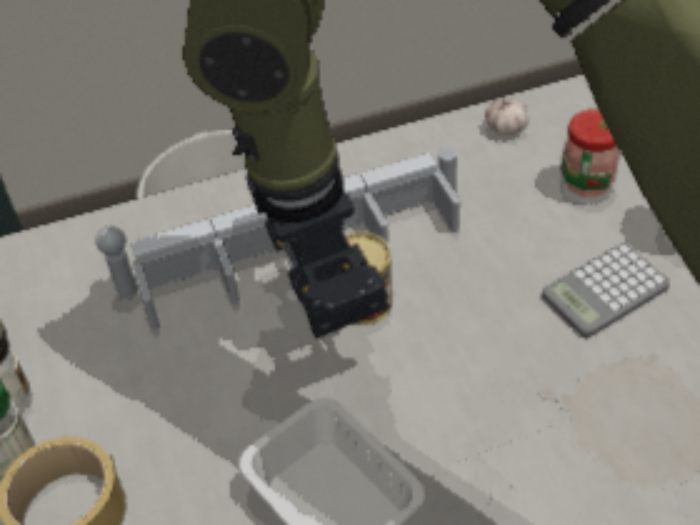

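The tin is at rack (-95, -36) mm. I'll nudge it 4 mm further, back off, lift, and turn to push it in along rack x.

>>> step_arm(motion=[{"wx":0,"wy":0,"wz":0,"dx":-0.03,"dy":0,"dz":0,"claw":28},{"wx":0,"wy":0,"wz":0,"dx":-0.05,"dy":0,"dz":0,"claw":28},{"wx":0,"wy":0,"wz":0,"dx":-0.05,"dy":0,"dz":0,"claw":28},{"wx":0,"wy":0,"wz":0,"dx":0.1,"dy":0,"dz":0,"claw":28},{"wx":0,"wy":0,"wz":0,"dx":0.35,"dy":0,"dz":-0.05,"claw":28},{"wx":0,"wy":0,"wz":0,"dx":0.35,"dy":0,"dz":-0.5,"claw":28},{"wx":0,"wy":0,"wz":0,"dx":0.35,"dy":0,"dz":-1,"claw":28},{"wx":0,"wy":0,"wz":0,"dx":0.35,"dy":0,"dz":-1,"claw":28}])

```text
clock: 11.1
tool_pos: [0.5131, 0.088, 0.1024]
eef_rot: [0.787, 0.615, -0.037, 0.033]
contact_force: [0.9, 0.2, -0.5]
opening: 0.313
finger_force: 0.0
```

>>> step_arm(motion=[{"wx":0,"wy":0.033,"wz":0,"dx":0,"dy":0,"dz":-0.3,"claw":28},{"wx":0,"wy":0.033,"wz":0,"dx":0,"dy":0,"dz":-0.3,"claw":28}])

```text
clock: 11.3
tool_pos: [0.5115, 0.0851, 0.124]
eef_rot: [0.79, 0.613, 0.001, 0.001]
contact_force: [-1.2, -1.2, -0.0]
opening: 0.318
finger_force: 0.0
```

```bash
python3 go.py -.152 -.04 .125 0; python3 - <<'E'
from h import *
import go
q,d=snap('top','top5'); C=cloud('top',d)
r=C[...,:2]-go.O; xr,yr=r@go.X,r@go.Y; z=C[...,2]
hsv=cv2.cvtColor(q,cv2.COLOR_RGB2HSV)
m=(z>.064)&(z<.078)&(xr>-.16)&(xr<-.03)&(yr>-.09)&(yr<.05)&(hsv[...,1]>60)
print(m.sum(),xr[m].min(),xr[m].max(),yr[m].min(),yr[m].max())
E
```

```text
rack pos [-0.0949  0.0323  0.124 ] shift/8cm [-0.903 -0.715 -0.015] F [-1.2 -1.2 -0. ] q [-0.07  0.74 -0.3   1.98  0.45  0.48 -0.95]
turn/180 [ 0.    -0.001  0.501]
358 -0.12346059238060046 -0.06923987516435832 -0.06880326812724252 -0.01669001792853937
```

The tin is at about (-95, -40) mm, lined up with gap 3. I'm turning and moving in front of it.

>>> step_arm(motion=[{"wx":0,"wy":0,"wz":0.25,"dx":-0.1,"dy":-0.7,"dz":0,"claw":28},{"wx":0,"wy":0,"wz":0.25,"dx":-0.5,"dy":-0.715,"dz":0,"claw":28},{"wx":0,"wy":0,"wz":0.25,"dx":-0.9,"dy":-0.715,"dz":0,"claw":28},{"wx":0,"wy":0,"wz":0.25,"dx":-0.9,"dy":-0.715,"dz":0,"claw":28},{"wx":0,"wy":0,"wz":0.25,"dx":-0.9,"dy":-0.715,"dz":0,"claw":28},{"wx":0,"wy":0,"wz":0.25,"dx":-0.9,"dy":-0.715,"dz":0,"claw":28},{"wx":0,"wy":0,"wz":0.25,"dx":-0.9,"dy":-0.715,"dz":0,"claw":28}])

```text
clock: 12.05
tool_pos: [0.4377, 0.0329, 0.1219]
eef_rot: [0.963, 0.268, -0.001, 0.0]
contact_force: [0.0, -0.4, -0.7]
opening: 0.318
finger_force: 0.0
```

>>> step_arm(motion=[{"wx":0,"wy":0,"wz":0.25,"dx":0,"dy":0,"dz":0,"claw":28},{"wx":0,"wy":0,"wz":0.25,"dx":0,"dy":0,"dz":0,"claw":28},{"wx":0,"wy":0,"wz":0.25,"dx":0,"dy":0,"dz":0,"claw":28},{"wx":0,"wy":0,"wz":0.25,"dx":0,"dy":0,"dz":0,"claw":28},{"wx":0,"wy":0,"wz":0.25,"dx":0,"dy":0,"dz":0,"claw":28},{"wx":0,"wy":0,"wz":0.25,"dx":0,"dy":0,"dz":0,"claw":28},{"wx":0,"wy":0,"wz":0.25,"dx":0,"dy":0,"dz":0,"claw":28}])

```text
clock: 12.75
tool_pos: [0.4378, 0.0324, 0.1223]
eef_rot: [0.993, -0.12, -0.0, 0.0]
contact_force: [-0.4, 0.1, 0.1]
opening: 0.318
finger_force: 0.0
```

>>> step_arm(motion=[{"wx":0,"wy":0.033,"wz":0,"dx":0,"dy":0,"dz":0,"claw":28},{"wx":0,"wy":0.033,"wz":0,"dx":0,"dy":0,"dz":0,"claw":28}])

```text
clock: 12.95
tool_pos: [0.4339, 0.0324, 0.1221]
eef_rot: [0.992, -0.12, 0.048, 0.007]
contact_force: [0.1, 0.4, 0.2]
opening: 0.318
finger_force: 0.0
```

```bash
python3 go.py -.152 -.04 .021 0
```

```text
rack pos [-0.1569 -0.0381  0.1221] shift/8cm [-0.063  0.022  1.264] F [0.1 0.4 0.2] q [-0.27  0.68  0.08  2.32 -0.16  0.06 -1.86]
turn/180 [ 0.001 -0.031  0.004]
```

Joint 6 is near its lower limit here, so I'm dropping the tilt and going down a little nearer the tin, watching it.

>>> step_arm(motion=[{"wx":0,"wy":-0.033,"wz":0.004,"dx":0.15,"dy":0.022,"dz":0,"claw":28},{"wx":0,"wy":-0.033,"wz":0.004,"dx":0.15,"dy":0.022,"dz":0.15,"claw":28},{"wx":0,"wy":-0.033,"wz":0.004,"dx":0.15,"dy":0.022,"dz":0.3,"claw":28},{"wx":0,"wy":-0.033,"wz":0.004,"dx":0.15,"dy":0.022,"dz":0.3,"claw":28}])

```text
clock: 13.35
tool_pos: [0.45, 0.0267, 0.0981]
eef_rot: [0.992, -0.128, -0.001, 0.0]
contact_force: [-0.4, 0.3, 0.6]
opening: 0.321
finger_force: 0.0
```

```bash
python3 go.py -.14 -.04 .021 0
```

```text
rack pos [-0.1399 -0.0396  0.0981] shift/8cm [0.001 0.005 0.964] F [-0.4  0.3  0.6] q [-0.19  0.74  0.04  2.2  -0.15  0.2  -1.84]
turn/180 [ 0.     0.001 -0.001]
```

>>> step_arm(motion=[{"wx":0,"wy":0,"wz":0,"dx":0,"dy":0,"dz":0.25,"claw":28},{"wx":0,"wy":0,"wz":0,"dx":0,"dy":0,"dz":0.5,"claw":28},{"wx":0,"wy":0,"wz":0,"dx":0,"dy":0,"dz":0.5,"claw":28}])

```text
clock: 13.65
tool_pos: [0.4491, 0.027, 0.0581]
eef_rot: [0.992, -0.128, -0.002, 0.0]
contact_force: [-0.5, 0.3, 1.1]
opening: 0.322
finger_force: 0.0
```

```bash
python3 go.py -.14 -.04 .021 0
```

```text
rack pos [-0.1408 -0.0395  0.0581] shift/8cm [0.012 0.005 0.464] F [-0.5  0.3  1.1] q [-0.17  0.83  0.02  2.22 -0.15  0.1  -1.84]
turn/180 [ 0.     0.001 -0.001]
```

>>> step_arm(motion=[{"wx":0,"wy":0,"wz":0,"dx":0.08,"dy":0.005,"dz":0,"claw":28},{"wx":0,"wy":0,"wz":0,"dx":0.11,"dy":0.005,"dz":0.2,"claw":28},{"wx":0,"wy":0,"wz":0,"dx":0.11,"dy":0.005,"dz":0.4,"claw":28},{"wx":0,"wy":0,"wz":0,"dx":0.11,"dy":0.005,"dz":0.4,"claw":28}])

```text
clock: 14.05
tool_pos: [0.4598, 0.0241, 0.0276]
eef_rot: [0.992, -0.129, -0.0, -0.0]
contact_force: [0.5, -1.1, -0.0]
opening: 0.321
finger_force: 0.0
```

```bash
python3 go.py -.062 -.04 .022 0
```

```text
rack pos [-0.1297 -0.0397  0.0276] shift/8cm [ 0.846 -0.     0.07 ] F [ 0.5 -1.1 -0. ] q [-0.16  0.9   0.01  2.19 -0.15  0.05 -1.83]
turn/180 [-0.     0.    -0.002]
```

>>> step_arm(motion=[{"wx":0,"wy":0,"wz":0,"dx":0.05,"dy":0,"dz":0,"claw":28},{"wx":0,"wy":0,"wz":0,"dx":0.1,"dy":0,"dz":0,"claw":28},{"wx":0,"wy":0,"wz":0,"dx":0.16,"dy":0,"dz":0.0,"claw":28},{"wx":0,"wy":0,"wz":0,"dx":0.22,"dy":0,"dz":0.0,"claw":28},{"wx":0,"wy":0.01,"wz":0,"dx":0.28,"dy":0,"dz":0.02,"claw":28},{"wx":0,"wy":0.015,"wz":0,"dx":0.33,"dy":0,"dz":0.04,"claw":28},{"wx":0,"wy":0.015,"wz":0,"dx":0.36,"dy":0,"dz":0.05,"claw":28}])

```text
clock: 14.75
tool_pos: [0.4892, 0.017, 0.0253]
eef_rot: [0.991, -0.129, 0.022, 0.003]
contact_force: [-0.9, 0.2, 0.6]
opening: 0.322
finger_force: 1.1
```

```bash
python3 go.py -.062 -.04 .022 0;  cat > tin.py <<'E'
from h import *
import go,sys
o=[]
for n in('top','scene'):
    q,d=snap(n,n+sys.argv[1]); C=cloud(n,d)
    r=C[...,:2]-go.O; xr,yr=r@go.X,r@go.Y; z=C[...,2]
    hsv=cv2.cvtColor(q,cv2.COLOR_RGB2HSV)
    m=(z>.064)&(z<.08)&(xr>-.16)&(xr<.0)&(yr>-.09)&(yr<.05)&(hsv[...,1]>60)
    if m.sum()>20: print(n,m.sum(),np.round([xr[m].min(),xr[m].max(),yr[m].min(),yr[m].max(),z[m].min(),z[m].max()],4))
    o.append(q[100:300,120:400])
cv2.imwrite('pics/v'+sys.argv[1]+'.png',cv2.resize(np.hstack(o),None,fx=1.42,fy=1.42)[:,:,::-1])
E
python3 tin.py 6
```

```text
rack pos [-0.0995 -0.0391  0.0253] shift/8cm [0.466 0.008 0.063] F [-0.9  0.2  0.6] q [-0.16  0.91  0.03  2.15 -0.21  0.04 -1.76]
turn/180 [ 0.    -0.014 -0.002]
scene 41 [-0.1124 -0.0795 -0.0643 -0.0291  0.0666  0.077 ]
```

View pics/v6.png

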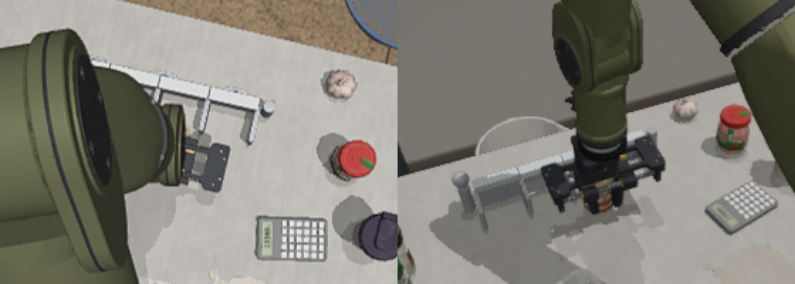

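The tin is travelling upright between the fingertips, seen at (600,195) in the right half. I'm taking most of the tilt off to give joint 6 some room, and pushing on.

>>> step_arm(motion=[{"wx":0,"wy":-0.006,"wz":0,"dx":0.06,"dy":-0.005,"dz":0,"claw":28},{"wx":0,"wy":-0.008,"wz":0,"dx":0.12,"dy":-0.01,"dz":0.01,"claw":28},{"wx":0,"wy":-0.01,"wz":0,"dx":0.18,"dy":-0.01,"dz":0.01,"claw":28},{"wx":0,"wy":-0.01,"wz":0,"dx":0.24,"dy":-0.01,"dz":0.01,"claw":28},{"wx":0,"wy":-0.01,"wz":0,"dx":0.29,"dy":-0.01,"dz":0.01,"claw":28},{"wx":0,"wy":-0.01,"wz":0,"dx":0.33,"dy":-0.01,"dz":0.01,"claw":28},{"wx":0,"wy":-0.01,"wz":0,"dx":0.36,"dy":-0.01,"dz":0.01,"claw":28},{"wx":0,"wy":-0.01,"wz":0,"dx":0.37,"dy":-0.01,"dz":0.01,"claw":28}])

```text
clock: 15.65
tool_pos: [0.5181, 0.01, 0.0255]
eef_rot: [0.992, -0.129, 0.007, 0.001]
contact_force: [-1.1, -0.1, -0.6]
opening: 0.316
finger_force: 0.5
```

```bash
python3 go.py -.062 -.04 .022 0; python3 tin.py 7
```

```text
rack pos [-0.0697 -0.0387  0.0255] shift/8cm [0.096 0.016 0.045] F [-1.1 -0.1 -0.6] q [-0.14  0.92  0.05  2.04 -0.2   0.18 -1.75]
turn/180 [ 0.    -0.004 -0.002]
scene 48 [-0.0804 -0.0436 -0.0636 -0.0233  0.0645  0.0728]
```

>>> step_arm(motion=[{"wx":0,"wy":0,"wz":0,"dx":0.025,"dy":0,"dz":0,"claw":28},{"wx":0,"wy":0,"wz":0,"dx":0.045,"dy":0.005,"dz":0,"claw":28},{"wx":0,"wy":0,"wz":0,"dx":0.065,"dy":0.01,"dz":0,"claw":28},{"wx":0,"wy":0,"wz":0,"dx":0.08,"dy":0.01,"dz":0,"claw":28},{"wx":0,"wy":0,"wz":0,"dx":0.08,"dy":0.01,"dz":0,"claw":28}])

```text
clock: 16.25
tool_pos: [0.5242, 0.0075, 0.0256]
eef_rot: [0.992, -0.129, 0.007, 0.001]
contact_force: [0.2, 0.7, 0.0]
opening: 0.317
finger_force: 0.2
```

>>> step_arm(motion=[{"wx":0,"wy":0,"wz":0,"dx":0.012,"dy":0,"dz":0,"claw":28},{"wx":0,"wy":0,"wz":0,"dx":0.025,"dy":0,"dz":0,"claw":28},{"wx":0,"wy":0,"wz":0,"dx":0.025,"dy":0,"dz":0,"claw":28}])

```text
clock: 16.55
tool_pos: [0.5259, 0.0071, 0.0256]
eef_rot: [0.992, -0.129, 0.007, 0.001]
contact_force: [-1.1, 0.2, 0.4]
opening: 0.319
finger_force: 0.4
```

```bash
python3 go.py -.062 -.04 .022 0
```

```text
rack pos [-0.0615 -0.0396  0.0256] shift/8cm [-0.007  0.006  0.045] F [-1.1  0.2  0.4] q [-0.14  0.92  0.05  2.01 -0.19  0.2  -1.75]
turn/180 [ 0.    -0.004 -0.002]
```

Not home yet, so I'm continuing in 1 mm steps.

>>> step_arm(motion=[{"wx":0,"wy":0,"wz":0,"dx":0.012,"dy":0,"dz":0,"claw":28},{"wx":0,"wy":0,"wz":0,"dx":0.025,"dy":0,"dz":0,"claw":28},{"wx":0,"wy":0,"wz":0,"dx":0.025,"dy":0,"dz":0,"claw":28}])

```text
clock: 16.85
tool_pos: [0.5272, 0.0067, 0.0255]
eef_rot: [0.992, -0.129, 0.006, 0.001]
contact_force: [-1.7, 0.3, -0.1]
opening: 0.324
finger_force: 0.9
```

>>> step_arm(motion=[{"wx":0,"wy":0,"wz":0,"dx":0.012,"dy":0,"dz":0,"claw":28},{"wx":0,"wy":0,"wz":0,"dx":0.025,"dy":0,"dz":0,"claw":28},{"wx":0,"wy":0,"wz":0,"dx":0.025,"dy":0,"dz":0,"claw":28}])

```text
clock: 17.15
tool_pos: [0.5274, 0.0066, 0.0255]
eef_rot: [0.992, -0.129, 0.004, 0.001]
contact_force: [-5.3, 1.9, 2.4]
opening: 0.319
finger_force: 2.5
```

```bash
python3 go.py -.060 -.04 .022 0; python3 tin.py 8
```

```text
rack pos [-0.0599 -0.0397  0.0255] shift/8cm [-0.002  0.004  0.043] F [-5.3  1.9  2.4] q [-0.13  0.92  0.05  2.01 -0.19  0.21 -1.74]
turn/180 [ 0.    -0.003 -0.002]
scene 51 [-0.0715 -0.0324 -0.0656 -0.0245  0.065   0.0799]
```

The force has risen and motion has stopped, so the tin is against the back. I'll give one light extra press, then back off and lift.

>>> step_arm(motion=[{"wx":0,"wy":0,"wz":0,"dx":0.015,"dy":0,"dz":0,"claw":28},{"wx":0,"wy":0,"wz":0,"dx":0.015,"dy":0,"dz":0,"claw":28}])

```text
clock: 17.45
tool_pos: [0.5275, 0.0066, 0.0254]
eef_rot: [0.992, -0.128, 0.003, 0.001]
contact_force: [-7.3, 3.5, 3.9]
opening: 0.321
finger_force: 3.4
```

>>> step_arm(motion=[{"wx":0,"wy":0,"wz":0,"dx":-0.08,"dy":0,"dz":0,"claw":28},{"wx":0,"wy":0,"wz":0,"dx":-0.2,"dy":0,"dz":0,"claw":28},{"wx":0,"wy":0,"wz":0,"dx":-0.35,"dy":0,"dz":0,"claw":28},{"wx":0,"wy":0,"wz":0,"dx":-0.4,"dy":0,"dz":-0.2,"claw":28},{"wx":0,"wy":0,"wz":0,"dx":-0.4,"dy":0,"dz":-0.7,"claw":28},{"wx":0,"wy":0,"wz":0,"dx":-0.4,"dy":0,"dz":-1,"claw":28},{"wx":0,"wy":0,"wz":0,"dx":-0.4,"dy":0,"dz":-1,"claw":28}])

```text
clock: 18.15
tool_pos: [0.5013, 0.0142, 0.1081]
eef_rot: [0.992, -0.129, 0.01, 0.0]
contact_force: [0.3, 0.1, -0.3]
opening: 0.32
finger_force: 0.0
```

>>> step_arm(motion=[{"wx":0,"wy":0,"wz":0,"dx":-0.1,"dy":0.5,"dz":-0.5,"claw":28},{"wx":0,"wy":0,"wz":0,"dx":-0.1,"dy":1,"dz":-1,"claw":28},{"wx":0,"wy":0,"wz":0,"dx":-0.1,"dy":1,"dz":-1,"claw":28},{"wx":0,"wy":0,"wz":0,"dx":-0.1,"dy":1,"dz":-1,"claw":28}])

```text
clock: 18.55
tool_pos: [0.4702, -0.0624, 0.186]
eef_rot: [0.991, -0.131, 0.008, 0.001]
contact_force: [-0.3, 0.2, -0.6]
opening: 0.315
finger_force: 0.0
```

```bash
python3 go.py -.060 -.04 .022 0; python3 tin.py 9
```

```text
rack pos [-0.0979 -0.1208  0.186 ] shift/8cm [ 0.431 -1.015  2.057] F [-0.3  0.2 -0.6] q [-0.04  0.58  0.11  2.09 -0.13  0.46 -1.66]
turn/180 [ 0.    -0.005 -0.003]
scene 287 [-0.0554 -0.0003 -0.0674 -0.0117  0.064   0.0739]
```

View pics/v9.png

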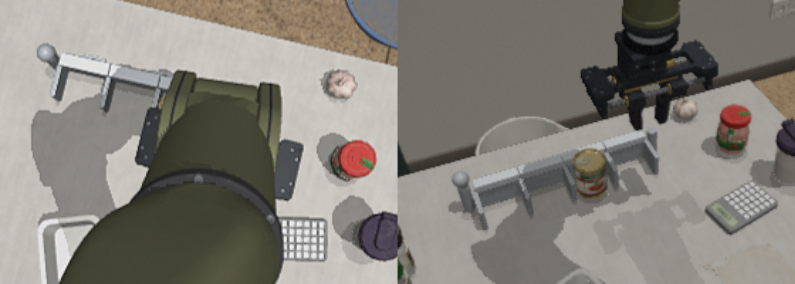

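The tin stands upright in the third gap from the knob, at (590,172) in the right half. It spans rack x from -55 to 0, so its axis is at about -28 mm, which is home. The bystanders haven't moved and the robot is clear.

```bash
python3 -c "
from plant import workorder
print(workorder.finish_job())"
```

```text
the job is handed in; nothing more can be done
None
```

I touched the rail behind gaps 1, 2 and 3 in order from the ball-knob end, then pushed the tin upright into the third gap, fully home against the back; the other things were left standing, and the job is handed in (no verdict was returned).

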